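# Balance the tube mixer's spacers and fit its square-bored carousel

## Robot

A 7-joint arm with a two-finger parallel gripper is mounted at the origin on the work surface. World frame = base frame: x ahead of the robot, y to its left, z up, the work surface at z = 0. Lengths are in m, angles in degrees, forces in N, time in s.
With the tool pointing down it reaches from about 0.4 to 0.925 m from the base axis. Payload 4.1 kg.
Tool frame: the origin (TCP) lies midway between the tips of the shut fingers; the grasp point (between the pads) lies 19 mm behind it; z points along the fingers, y is the direction in which the jaws open and shut (so a half turn about z gives the same grasp; the last joint's range is limited). The gripper opens to 85 mm and grips with 20 to 120 N. Pads are 22 mm wide; open, the fingers measure 114 mm over their backs; the gripper's body (76 mm by 85 mm) begins 54 mm behind the grasp point. The pads swing forward as they close: fully open they stand 13 mm farther back than shut.
Start: joints at [71.047, 22.827, 2.584, 88.041, -1.071, 69.15, -2.905], TCP at [0.149, -0.633, 0.231] pointing down, gripper open.
Joint ranges: [-161.44, 161.44], [-28.35, 127.94], [-78.24, 83.42], [0, 140.83], [-78.03, 258.03], [13.02, 114.36], [-168.23, 168.23]. Speed limits (degrees/s): [147.25, 147.25, 180, 180, 180, 180, 180].

## Interface

Orientations are given as [roll, pitch, yaw] about the fixed x, y, z axes, in that order (R = Rz(yaw) Ry(pitch) Rx(roll)).
In Python, from bench import robot gives the robot as it stands. The module is installed in compiled form; this text tells all that it offers.
- The arm moves only by the tool play_rows, never from a script. Its argument "increments" is a list of rows, each an object of numbers: "x", "y", "z": the shift along the world's x, y, z in mm; "spin": the turn about the world's z in rad. A call has exactly 10 rows; each row shifts and turns the pose as measured when the row begins; what a row does not reach is not made up. A row lasts 1/10 s, in which the tool goes at most 50 mm and 8.59 degrees, less where a joint would pass 70% of its speed; a pose out of reach is approached as far as the arm can. A call with a gripper value outside its range is refused whole. "claw" is the finger opening in mm, from 0 to 85.4, set as the call begins (left out, the last holds). The fingers move at their own pace and stop on an object; the grip force is fixed at half the most. Time passes only in rows, so rows that do not move let the fingers close, or fill a call up. It gives the time, the measured TCP pose, the force and the opening at its end, in the units of the state.
- robot.sense(): the state, without advancing time (a new reading comes with each control period).
- robot.read_camera(name): name is "side" or "top" or "wrist"; returns (picture, depth): 400x640x3 uint8, red, green, blue; 400x640 float32, m along the optical axis (not along the pixel's ray), 0 where there is no reading.
- robot.calibration(name): a dict with "vfov" (degrees; the focal length in pixels is half the picture's height over the tangent of half this angle, whatever the lens; pixels are square), "cx", "cy" (the principal point, pixels), "camera_from_world" (4x4, takes a point from world to camera coordinates); the wrist camera has in their place "tool_from_camera" (4x4, takes a point from camera to tool coordinates, whose origin is the TCP and whose axes are the flange's). Camera axes: x right, y down, z forward; pixel columns grow to the right and rows downward; lengths in m; the calibration is good to about 2 mm. The wrist camera is an equidistant fisheye: a pixel r from the principal point sees the ray r / f radians off the axis. A picture is of the moment at which its call begins: read the wrist's pose just before it. calibration takes no time and is no camera call.
- robot.hand_in(): hands the job in, once; it reports no verdict.
The state is a dict: "clock": time; "q": joint angles; "qd": joint speeds; "joint_torque": joint torques, N m; "tool_pos": TCP position; "tcp_rot": TCP orientation; "force": force on the tool from outside, world axes, zero at the start; "wrist_torque": the same for the moment, N m; "gripper_width": opening from 0.0 (shut) to 1.0 (fully open).
Only numpy, scipy, OpenCV 4.12 (cv2) and the standard library are available. Lean on these libraries where they do the work, as an engineer would, in place of code of your own. Each camera call takes 0.05 s, during which the arm holds its last target. There are 200 camera calls.

## Task

One split spacer already sits on the tube mixer's spindle. Slide the spare split spacer fully in from the side onto the spindle's neck, so that it lies flat on the first one with its slot facing the opposite way for balance, then fit the tube carousel with the square hub and bore over the square head of the spindle, fully down onto the spacers, and let go of it. Leave the first spacer where it is under the other and do not disturb anything else on the bench.

Things in the scene. Friction and masses are not known exactly. Their poses are not given: they have to be found in the camera images.
- spindle_seat (a point): on the axis of the mixer's steel spindle, at the upper face of its flat round shoulder (64 mm across, 100 mm above the bench); z up, x and y normal to the flats of the square head above. Round neck 16 mm in diameter from 0 to 32 mm above this point, then the square head. The spindle turns about z with slight friction (0.06 N m)
- spindle_head (a point): centre of the top of the spindle's square head, 62 mm above the shoulder, axes as there. The head is 24 mm across flats (wider than the spacers' slot) and 30 mm high, its top 6 mm tapering to 17 mm across
- mixer: the tube mixer, fixed: white housing 150 x 150 mm and 80 mm high with the spindle in the middle of its top; origin at the middle of its underside, x and y normal to its sides
- first_mid (a point): centre, half-way up, of the split spacer that already lies loose on the shoulder around the neck: aluminium disc 64 mm across, 12 mm thick, 0.13 kg; slot 20 mm wide, open at the rim towards +x, ending 9.5 mm behind the centre (x = -9.5 mm); flat tab 20 mm wide, 12 mm thick, towards -x, ending 85 mm from the centre
- spare_mid (a point): centre of the disc, half-way up, of the spare split spacer lying flat on the bench, of the same shape as the first: aluminium disc 64 mm across, 12 mm thick, 0.13 kg; slot 20 mm wide, open at the rim towards +x, ending 9.5 mm behind the centre (x = -9.5 mm); flat tab 20 mm wide, 12 mm thick, towards -x, ending 85 mm from the centre
- spare_tab (a point): the point on the spare spacer's tab 60 mm from the disc's centre towards -x, half-way up the tab, at the middle of its 20 mm width: a good place to pinch it from above across the tab (the tab is free from 32 to 85 mm from the centre)
- first: the first spacer, origin at the middle of its underside, axes as for its centre
- spare: the spare spacer, origin at the middle of its underside, axes as for its centre
- carousel: the square-bored carousel, origin at the middle of its underside, axes as for its centre
- carousel_mid (a point): centre of the white plastic tube carousel with a square hub, 26 mm above its underside; z up, x and y normal to the hub's flats. Hub 44 mm across flats, 52 mm high, square through-bore 26.5 mm parallel to the flats. Four arms 10 mm high run diagonally from its corners to cups 28 mm wide, 30 mm high, 62 mm from the axis. Undersides level. 0.22 kg. Fits in any quarter turn
- round_carousel_mid (a point): centre, 26 mm up, of a second white carousel of the same size with a round hub 44 mm in diameter and a round bore; does not fit, leave alone
- plain_ring_mid (a point): centre of an aluminium ring 64 mm across, 12 mm thick, without slot or tab; leave alone
- bottle_mid (a point): centre of a standing white bottle 50 mm in diameter and 140 mm high; leave alone
- jar_mid (a point): centre of a standing amber jar 52 mm in diameter and 90 mm high; leave alone
- red_rack_mid (a point): centre, 29 mm up, of a red tube rack 74 (x) x 118 (y) mm and 58 mm high, capped tubes to 78 mm high; leave alone
- yellow_rack_mid (a point): centre of a yellow rack 64 (x) x 120 (y) mm and 26 mm high; leave alone
- tip_box_mid (a point): centre of a blue box of pipette tips with a clear lid, 77 (x) x 112 (y) mm and 59 mm high; leave alone
Not all that is in view belongs to the job. Leave any orange, purple or yellow look-alike of the carousel alone.

How it is judged (in metres and radians):
On the way:
1. the spare spacer lies on the first one around the neck, slots opposite (horizontal distance between each of spare_mid, first_mid and spindle_seat below 0.006 m and z of spare_mid in the frame of spindle_seat between 0.015 and 0.021 m and x of spare_tab in the frame of first_mid above 0.048 m and angle between spare_mid's own z axis and vertical below 0.06 rad and z of first_mid in the frame of spindle_seat between 0.003 and 0.009 m), for 0.2 s.
At the end, for the whole second after the job is handed in: Both spacers within 6 mm of the spindle axis, first on the shoulder, spare flat on it (3 mm), slots opposite within about 30 degrees; square-bored carousel over the square head within 4 mm of the axis, upright (0.05 rad), down on the spacers (3 mm); all at rest (all of step 1 and horizontal distance between carousel_mid and spindle_seat below 0.004 m and z of carousel_mid in the frame of spindle_seat between 0.047 and 0.053 m and angle between carousel_mid's own z axis and vertical below 0.05 rad and linear speed of each of spare, first, carousel below 0.02 m/s); the robot touches nothing.
It fails at once if a bystander on the bench was moved by more than 30 mm or knocked over (distance of any of round_carousel_mid, plain_ring_mid, bottle_mid, jar_mid, red_rack_mid, yellow_rack_mid, tip_box_mid from where it was at the start of the episode above 0.03 m).
It also fails if it takes over 64 s, if anything falls off the work surface, if the arm or the gripper's body presses on something with over 40 N, if the wrist force passes 120 N, or if a joint passes its speed limit or range.

## Working session

There is one attempt and no reset: what is moved stays moved. The work goes in short steps, Python scripts to look and compute and a tool call to move; the robot and the scene stay as the last step left them, time stands still between calls to the robot, and variables do not carry over. Pictures are saved under pics/ and viewed, about 8 in all and at most 12, crops included, and the job is handed in when it is done.

Besides the shell and the picture viewer there is one more tool, called after "Request:" as a command line: name --argument value ..., lists and objects as JSON in quotes. play_rows: Moves the arm, as the interface text tells. Its arguments: {"type":"object","properties":{"increments":{"type":"array"},"claw":{"type":"number"}},"required":["increments"]}

```bash
mkdir -p pics; python3 - <<'E'
from bench import robot
import cv2,numpy as np
s=robot.sense();print(s)
for n in("side","top"):
    p,d=robot.read_camera(n);cv2.imwrite(f"pics/{n}.png",p[:,:,::-1]);np.savez(f"{n}.npz",p=p,d=d)
    c=robot.calibration(n);print(n,c)
print(robot.calibration("wrist"))
E
```

```text
{'clock': 0.0, 'q': array([71.0477685 , 22.87129564,  2.58038766, 88.11570984, -1.06999884,
       69.14973352, -2.90438748]), 'qd': array([-0.06111045,  0.07803743,  0.05308176, -0.06405556,  0.04548996,
        0.01213109, -0.01581798]), 'joint_torque': array([-8.22491929e-04, -4.75118387e+01,  1.36432417e+00, -2.54227102e+01,
        1.15875289e-02,  9.48036381e-03, -4.02498429e-06]), 'tool_pos': array([ 0.14917352, -0.63198723,  0.23025864]), 'tcp_rot': array([-1.79887749e+02,  9.14030683e-03,  1.32872441e+01]), 'force': array([-0.43882355,  0.61936036, -0.64908998]), 'wrist_torque': array([-0.00598708,  0.0055738 ,  0.04379399]), 'gripper_width': 1.0002672817579237}
side {'vfov': 56.47397310941313, 'cx': 323.8655106423858, 'cy': 204.62616644707884, 'camera_from_world': array([[-0.69089779, -0.72286102,  0.01149779,  0.35772497],
       [-0.45832845,  0.42565197, -0.7802278 ,  0.32812143],
       [ 0.55910221, -0.54432743, -0.62538978,  0.91368508],
       [ 0.        ,  0.        ,  0.        ,  1.        ]])}
top {'vfov': 57.67677249706805, 'cx': 318.881208484164, 'cy': 203.45055560292556, 'camera_from_world': array([[ 0.02713309, -0.99935071, -0.02370563,  0.00243382],
       [-0.99546569, -0.02484959, -0.09181812,  0.53773994],
       [ 0.09116943,  0.02608945, -0.99549358,  1.04000716],
       [ 0.        ,  0.        ,  0.        ,  1.        ]])}
{'vfov': 65.70646984690485, 'cx': 320.10050147682585, 'cy': 196.60137881127844, 'tool_from_camera': array([[ 8.53853661e-06, -9.64572885e-01, -2.63816506e-01,
         6.56872544e-02],
       [ 9.99999893e-01, -1.14025106e-04,  4.49267041e-04,
         1.03446593e-03],
       [-4.63432511e-04, -2.63816482e-01,  9.64572781e-01,
        -1.43297786e-01],
       [ 0.00000000e+00,  0.00000000e+00,  0.00000000e+00,
         1.00000000e+00]])}
```

View pics/top.png

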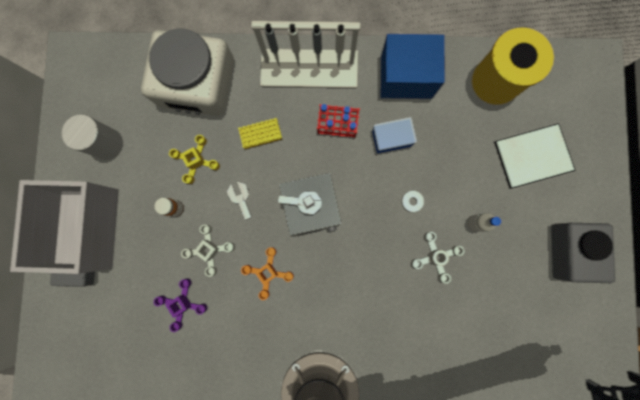

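View pics/side.png

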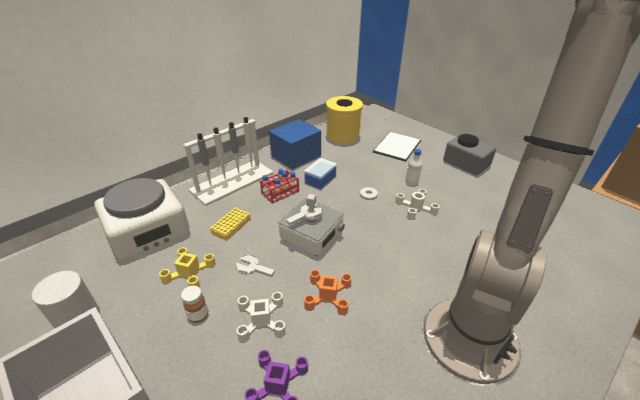

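The top view has these candidates:
- **Square-hub carousels:** white at (207,252), which is the target. Look-alikes are orange (268,272), purple (180,304) and yellow (193,159).
- **Round-hub white carousel:** (441,258).
- **Slotted spacers:** the spare at (240,198), and the first on the mixer at (308,203) with its tab to the left. The plain ring is at (413,201).

Next I'll get rough positions, using depth.

```bash
cat > h.py <<'E'
import numpy as np,cv2
from bench import robot
from scipy.spatial.transform import Rotation as R
def cloud(n,d):
    c=robot.calibration(n);f=200/np.tan(np.radians(c["vfov"]/2));v,u=np.mgrid[:400,:640]
    P=np.stack([(u-c["cx"])/f*d,(v-c["cy"])/f*d,d],-1);M=np.linalg.inv(c["camera_from_world"]);return P@M[:3,:3].T+M[:3,3]
def snap(name):
    s=robot.sense();p,d=robot.read_camera("wrist");cv2.imwrite(f"pics/{name}.png",p[:,:,::-1])
    np.savez(name+".npz",p=p,d=d,pos=s["tool_pos"],rot=s["tcp_rot"]);print(s["clock"],s["tool_pos"],s["tcp_rot"],s["force"])
    return p
def rays(name,uv):
    z=np.load(name+".npz");c=robot.calibration("wrist");f=200/np.tan(np.radians(c["vfov"]/2))
    uv=np.atleast_2d(uv).astype(float)-[c["cx"],c["cy"]];r=np.linalg.norm(uv,axis=1);t=r/f
    k=np.where(r>1e-9,np.sin(t)/np.maximum(r,1e-9),1/f)
    D=np.c_[uv*k[:,None],np.cos(t)];T=c["tool_from_camera"];W=R.from_euler("xyz",z["rot"],degrees=True).as_matrix()
    return W@T[:3,3]+z["pos"], D@T[:3,:3].T@W.T, D
def onplane(name,uv,h):
    o,D,_=rays(name,uv);return o+D*((h-o[2])/D[:,2])[:,None]
def wcloud(name):
    z=np.load(name+".npz");v,u=np.mgrid[:400,:640];o,D,Dc=rays(name,np.c_[u.ravel(),v.ravel()])
    return (o+D*(z["d"].ravel()/Dc[:,2])[:,None]).reshape(400,640,3)
E
python3 - <<'E'
from h import *
z=np.load("top.npz");P=cloud("top",z["d"])
print(P[230,260],P[160,300])
for n,(u0,v0,u1,v1),lo,hi in[("spare",(222,175,258,225),.006,.03),("car",(178,218,238,282),.006,.07),("carhub",(178,218,238,282),.04,.07),("mix",(275,165,350,245),.06,.095),("first",(272,180,330,225),.105,.118),("head",(290,185,330,225),.15,.18)]:
    S=P[v0:v1,u0:u1];m=(S[...,2]>lo)&(S[...,2]<hi);Q=S[m]
    if len(Q)>3:
        r=cv2.minAreaRect((Q[:,:2]*1000).astype(np.float32));print(n,len(Q),Q.mean(0).round(4),r)
    vv,uu=np.nonzero(m)
E
```

```text
[ 0.45566243  0.19136766 -0.00166851] [0.67060247 0.07795114 0.00099257]
spare 399 [0.5483 0.2541 0.0115] ((541.7975463867188, 257.11944580078125), (111.52027130126953, 70.99378967285156), 2.3847460746765137)
car 784 [0.3902 0.3405 0.0272] ((393.211181640625, 346.7545471191406), (165.95579528808594, 164.7638702392578), 10.983322143554688)
carhub 195 [0.3938 0.3391 0.0506] ((393.3837585449219, 340.27337646484375), (44.74094009399414, 44.58645248413086), 55.041160583496094)
mix 2241 [0.5289 0.0374 0.0793] ((527.2074584960938, 40.3216552734375), (157.4923553466797, 149.8321990966797), 13.355199813842773)
first 436 [0.5333 0.0633 0.1116] ((527.0658569335938, 66.04169464111328), (63.1009635925293, 112.76628112792969), 11.490924835205078)
head 86 [0.5315 0.0412 0.1601] ((531.8782958984375, 41.38105010986328), (23.49686050415039, 23.381677627563477), 32.36920928955078)
```

Request:
play_rows --increments '[{"x":30,"y":38,"z":5},{"x":30,"y":38,"z":5},{"x":30,"y":38,"z":5},{"x":30,"y":38,"z":5},{"x":30,"y":38,"z":5},{"x":30,"y":38},{"x":30,"y":38},{"x":30,"y":38},{"x":30,"y":38},{"x":30,"y":38}]' --claw 60

```text
invalid input at $.increments[0]: expected keys x, y, z, spin
```

Request:
play_rows --increments '[{"x":5,"y":49},{"x":5,"y":49},{"x":5,"y":49},{"x":5,"y":49},{"x":5,"y":49},{"x":5,"y":49},{"x":5,"y":49},{"x":5,"y":49},{"x":5,"y":49},{"x":5,"y":49}]'

```text
invalid input at $.increments[0]: expected keys x, y, z, spin
```

Request:
play_rows --increments '[{"x":30,"y":38,"z":5,"spin":0},{"x":30,"y":38,"z":5,"spin":0},{"x":30,"y":38,"z":5,"spin":0},{"x":30,"y":38,"z":5,"spin":0},{"x":30,"y":38,"z":5,"spin":0},{"x":30,"y":38,"z":0,"spin":0},{"x":30,"y":38,"z":0,"spin":0},{"x":30,"y":38,"z":0,"spin":0},{"x":30,"y":38,"z":0,"spin":0},{"x":30,"y":38,"z":0,"spin":0}]' --claw 60

```text
clock: 1.1
tool_pos: [0.4463, -0.2419, 0.2514]
tcp_rot: [-179.7, 0.4, 12.3]
force: [0.4, 0.4, -0.4]
gripper_width: 0.707
```

Request:
play_rows --increments '[{"x":4,"y":49,"z":0,"spin":0},{"x":4,"y":49,"z":0,"spin":0},{"x":4,"y":49,"z":0,"spin":0},{"x":4,"y":49,"z":0,"spin":0},{"x":4,"y":49,"z":0,"spin":0},{"x":4,"y":49,"z":0,"spin":0},{"x":4,"y":49,"z":0,"spin":0},{"x":4,"y":49,"z":0,"spin":0},{"x":4,"y":49,"z":0,"spin":0},{"x":4,"y":49,"z":0,"spin":0}]'

```text
clock: 2.1
tool_pos: [0.4854, 0.2562, 0.2493]
tcp_rot: [-179.9, 0.4, 12.2]
force: [1.4, -0.4, 0.3]
gripper_width: 0.702
```

```bash
python3 - <<'E'
from h import *
import time
snap("w1")
P=wcloud("w1");b=P[...,2]
print("ground",np.median(b[300:,500:]))
for n,c,lo,hi in[("spare",(.54,.257),.006,.03),("carhub",(.393,.340),.04,.07)]:
    m=(np.hypot(P[...,0]-c[0],P[...,1]-c[1])<.09)&(b>lo)&(b<hi);v,u=np.nonzero(m);Q=P[m]
    print(n,len(Q),Q.mean(0),cv2.minAreaRect((Q[:,:2]*1000).astype(np.float32)),u.min(),u.max(),v.min(),v.max())
E
```

```text
2.1 [0.48539202 0.25618744 0.24932938] [-179.87819053    0.35650869   12.1955877 ] [ 1.35601259 -0.39191499  0.30983661]
ground 0.0020447074520711928
spare 2314 [0.5491983  0.25264918 0.01262476] ((541.3899536132812, 255.38217163085938), (115.53520965576172, 63.143028259277344), 11.887591361999512) 304 356 75 168
carhub 797 [0.39988893 0.33872783 0.05057726] ((393.5672607421875, 337.49884033203125), (45.3120231628418, 45.550392150878906), 56.302391052246094) 215 263 205 245
```

View pics/w1.png

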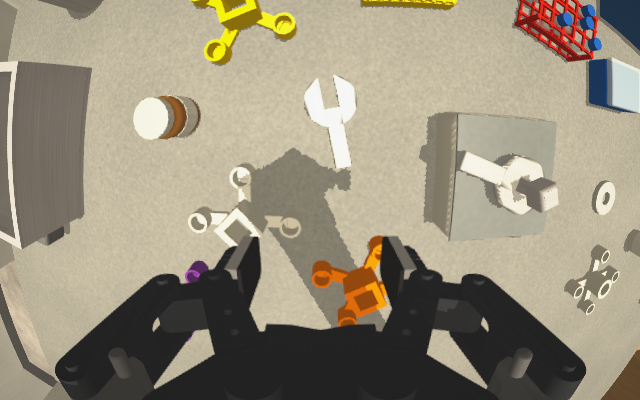

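The wrist view shows the spare at (330,110), slot up and tab end at (343,163). The white square carousel is at (237,222). I'll check the tab axis from the same frame.

```bash
python3 - <<'E'
from h import *
P=wcloud("w1");b=P[...,2]
m=(np.hypot(P[...,0]-.54,P[...,1]-.257)<.09)&(b>.008)&(b<.03);Q=P[m]*1000
t=Q[Q[:,0]<525];vx,vy,x0,y0=cv2.fitLine(t[:,:2].astype(np.float32),cv2.DIST_L2,0,.01,.01).ravel()
print(len(t),np.degrees(np.arctan2(vy,vx)),x0,y0,cv2.minAreaRect(t[:,:2].astype(np.float32)))
g=cv2.cvtColor(np.load("w1.npz")["p"],cv2.COLOR_RGB2GRAY);mk=(g>215).astype(np.uint8);mk[:, :295]=0;mk[:,365:]=0;mk[:65]=0;mk[180:]=0
v,u=np.nonzero(mk);X=onplane("w1",np.c_[u,v],.012)*1000
print(cv2.minAreaRect(X[:,:2].astype(np.float32)),len(X))
t=X[X[:,0]<525];vx,vy,x0,y0=cv2.fitLine(t[:,:2].astype(np.float32),cv2.DIST_L2,0,.01,.01).ravel();print(np.degrees(np.arctan2(vy,vx)),x0,y0)
E
```

```text
497 29.777529 507.47446 234.6405 ((508.919677734375, 234.81312561035156), (41.960411071777344, 21.358070373535156), 24.123435974121094)
((541.4187622070312, 253.9651336669922), (115.37457275390625, 61.286155700683594), 16.336503982543945) 2238
28.510939 507.73776 234.49214
```

```bash
cat >> h.py <<'E'
from scipy.optimize import least_squares
def shape(X,c0,th0):
    """disc centre and tab angle from top-face points X (m): hull on r=32 circle, tab points about the axis"""
    H=cv2.convexHull(X[:,:2].astype(np.float32)).reshape(-1,2)
    c=np.array(c0);th=th0
    for _ in range(5):
        d=np.array([np.cos(th),np.sin(th)]);h=H[((H-c)@d<.02)]
        c=least_squares(lambda p:np.hypot(*(h-p).T)-.032,c,loss="soft_l1",f_scale=.001).x
        d=np.array([np.cos(th),np.sin(th)]);r=X[:,:2]-c;a=r@d;t=r[(a>.042)&(a<.075)&(abs(r@[-d[1],d[0]])<.02)]
        m=t.mean(0);th=np.arctan2(m[1],m[0])
    res=np.hypot(*(h-c).T)-.032
    return c,np.degrees(th),res.round(4),len(t)
E
python3 - <<'E'
from h import *
g=cv2.cvtColor(np.load("w1.npz")["p"],cv2.COLOR_RGB2GRAY);mk=(g>205).astype(np.uint8);mk[:, :295]=0;mk[:,365:]=0;mk[:65]=0;mk[180:]=0
v,u=np.nonzero(mk);X=onplane("w1",np.c_[u,v],.012);print(shape(X,(.56,.26),np.radians(203)))
P=wcloud("w1");b=P[...,2];m=(np.hypot(P[...,0]-.54,P[...,1]-.257)<.09)&(b>.008)&(b<.03);print(shape(P[m],(.56,.26),np.radians(203)))
E
```

```text
(array([0.56759079, 0.26066012]), np.float64(-156.04327192665266), array([ 0.0006,  0.0002, -0.0004, -0.0002,  0.0006, -0.0002, -0.0019,
        0.001 ,  0.0004, -0.0017,  0.    ,  0.0008,  0.0001, -0.0008,
       -0.0002]), 416)
(array([0.56720895, 0.2606781 ]), np.float64(-156.12540934216452), array([-0.0002, -0.0003, -0.0005, -0.0007,  0.0005,  0.0004, -0.    ,
        0.0001,  0.0001, -0.0001, -0.0001, -0.0001,  0.    , -0.0002,
       -0.0006,  0.0003,  0.0003,  0.0002,  0.0004,  0.0001, -0.0001]), 433)
```

Request:
play_rows --increments '[{"x":6,"y":-5.5,"z":-20,"spin":0.05},{"x":6,"y":-5.5,"z":-40,"spin":0.05},{"x":6,"y":-5.5,"z":-40,"spin":0.05},{"x":6,"y":-5.5,"z":-40,"spin":0.055},{"x":0,"y":0,"z":-30,"spin":0},{"x":0,"y":0,"z":-10,"spin":0},{"x":0,"y":0,"z":0,"spin":0},{"x":0,"y":0,"z":0,"spin":0},{"x":0,"y":0,"z":0,"spin":0},{"x":0,"y":0,"z":0,"spin":0}]' --claw 50

```text
clock: 3.15
tool_pos: [0.5076, 0.2512, 0.0675]
tcp_rot: [-179.0, -0.2, 25.8]
force: [1.2, 0.1, 0.6]
gripper_width: 0.585
```

```bash
python3 - <<'E'
from h import *
snap("w2")
P=wcloud("w2");b=P[...,2]
g=cv2.cvtColor(np.load("w2.npz")["p"],cv2.COLOR_RGB2GRAY)
d=np.hypot(P[...,0]-.54,P[...,1]-.248)
m=(d<.075)&(b>.007)&(b<.025);print(m.sum(),np.median(b[m]));print(shape(P[m],(.567,.26),np.radians(204)))
E
```

```text
3.15 [0.50757551 0.25115897 0.06748373] [-1.79008038e+02 -1.75820294e-01  2.57715111e+01] [1.16301339 0.1328015  0.55362618]
7920 0.012697512473400355
(array([0.56731319, 0.2606649 ]), np.float64(-156.38682587182035), array([ 0.0002, -0.0001, -0.0002, -0.0002, -0.0001, -0.0001,  0.    ,
        0.0003, -0.0001, -0.0001,  0.    ,  0.    ,  0.0003,  0.0002,
        0.    , -0.0002, -0.0001, -0.0002, -0.0001,  0.0001, -0.0001,
        0.0002, -0.0002,  0.0001, -0.    , -0.    ,  0.    ,  0.0001]), 1362)
```

View pics/w2.png

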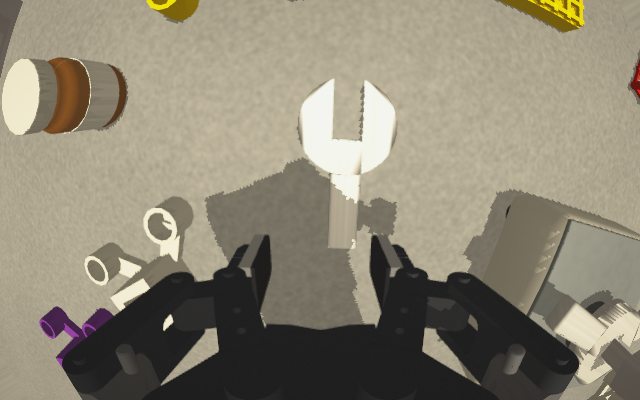

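Close view: the slotted spare has its disc at (347,120) and its tab at (343,210). The choice is confirmed, so I'll correct y and descend.

Request:
play_rows --increments '[{"x":1,"y":-8,"z":0,"spin":-0.02},{"x":0,"y":-8,"z":0,"spin":-0.018},{"x":0,"y":0,"z":-15,"spin":0},{"x":0,"y":0,"z":-15,"spin":0},{"x":0,"y":0,"z":-14,"spin":0},{"x":0,"y":0,"z":-8,"spin":0},{"x":0,"y":0,"z":0,"spin":0},{"x":0,"y":0,"z":0,"spin":0},{"x":0,"y":0,"z":0,"spin":0},{"x":0,"y":0,"z":0,"spin":0}]'

```text
clock: 4.2
tool_pos: [0.5087, 0.234, 0.0115]
tcp_rot: [-179.0, -0.2, 23.4]
force: [0.2, -0.6, -0.2]
gripper_width: 0.585
```

Request:
play_rows --increments '[{"x":0,"y":0,"z":-5,"spin":0},{"x":0,"y":0,"z":-3,"spin":0},{"x":0,"y":0,"z":0,"spin":0},{"x":0,"y":0,"z":0,"spin":0},{"x":0,"y":0,"z":0,"spin":0},{"x":0,"y":0,"z":0,"spin":0},{"x":0,"y":0,"z":0,"spin":0},{"x":0,"y":0,"z":0,"spin":0},{"x":0,"y":0,"z":0,"spin":0},{"x":0,"y":0,"z":0,"spin":0}]' --claw 35

```text
clock: 5.2
tool_pos: [0.5098, 0.2346, 0.0042]
tcp_rot: [-179.0, -0.4, 23.4]
force: [0.4, -0.2, -0.7]
gripper_width: 0.412
```

Request:
play_rows --increments '[{"x":0,"y":0,"z":0,"spin":0},{"x":0,"y":0,"z":0,"spin":0},{"x":0,"y":0,"z":0,"spin":0},{"x":0,"y":0,"z":0,"spin":0},{"x":0,"y":0,"z":0,"spin":0},{"x":0,"y":0,"z":0,"spin":0},{"x":0,"y":0,"z":0,"spin":0},{"x":0,"y":0,"z":0,"spin":0},{"x":0,"y":0,"z":5,"spin":0},{"x":0,"y":0,"z":20,"spin":0}]' --claw 5

```text
clock: 6.2
tool_pos: [0.5073, 0.2332, 0.0275]
tcp_rot: [-179.0, -0.0, 23.4]
force: [0.3, -0.3, -0.8]
gripper_width: 0.214
```

```bash
python3 - <<'E'
from h import *
z=np.load("top.npz")
for n,P in(("top",cloud("top",z["d"])),("w1",wcloud("w1"))):
    b=P[...,2];d=np.hypot(P[...,0]-.53,P[...,1]-.05)
    m=(d<.1)&(b>.104)&(b<.12);Q=P[m];print(n,m.sum(),np.median(b[m]),shape(Q,(.53,.04),np.radians(95))[:2])
    for lo,hi in((.157,.17),):
        m=(d<.06)&(b>lo)&(b<hi);Q=P[m];print("head",Q.mean(0),cv2.minAreaRect((Q[:,:2]*1000).astype(np.float32)))
    m=(d<.12)&(b>.074)&(b<.09);Q=P[m];print("box",Q.mean(0),cv2.minAreaRect((Q[:,:2]*1000).astype(np.float32)))
E
```

```text
top 439 0.11153684907933592 (array([0.53193978, 0.04229728]), np.float64(84.93406503389872))
head [0.5317205  0.04153826 0.16105821] ((532.2882080078125, 41.727535247802734), (22.460968017578125, 21.508651733398438), 32.90671920776367)
box [0.53056607 0.03820709 0.07982881] ((532.3497314453125, 41.893653869628906), (146.34365844726562, 145.96580505371094), 13.811237335205078)
w1 2505 0.11270433070051988 (array([0.53218164, 0.03985519]), np.float64(84.83651338735736))
head [0.53282547 0.04336211 0.16128605] ((532.8875122070312, 40.675865173339844), (22.874258041381836, 23.80060577392578), 33.33736038208008)
box [0.53372479 0.05487074 0.08070889] ((532.1648559570312, 39.772735595703125), (146.76193237304688, 147.82272338867188), 13.944246292114258)
```

Request:
play_rows --increments '[{"x":0,"y":0,"z":45,"spin":0},{"x":0,"y":0,"z":45,"spin":0},{"x":0,"y":-10,"z":45,"spin":0.134},{"x":2,"y":-30,"z":30,"spin":0.134},{"x":2,"y":-40,"z":10,"spin":0.134},{"x":2,"y":-40,"z":0,"spin":0.134},{"x":2,"y":-40,"z":0,"spin":0.134},{"x":2,"y":-40,"z":0,"spin":0.134},{"x":2,"y":-40,"z":0,"spin":0.134},{"x":1,"y":-40,"z":0,"spin":0.13}]'

```text
clock: 7.2
tool_pos: [0.516, -0.0477, 0.2135]
tcp_rot: [-179.5, -0.0, 87.8]
force: [1.4, 1.0, -1.1]
gripper_width: 0.212
```

Request:
play_rows --increments '[{"x":0,"y":-30,"z":0,"spin":0},{"x":0,"y":-20,"z":0,"spin":0},{"x":0,"y":0,"z":-10,"spin":0},{"x":0,"y":0,"z":-20,"spin":0},{"x":0,"y":0,"z":-10,"spin":0},{"x":0,"y":0,"z":0,"spin":0},{"x":0,"y":0,"z":0,"spin":0},{"x":0,"y":0,"z":0,"spin":0},{"x":0,"y":0,"z":0,"spin":0},{"x":0,"y":0,"z":0,"spin":0}]'

```text
clock: 8.2
tool_pos: [0.5141, -0.1041, 0.1723]
tcp_rot: [-179.4, 0.1, 87.5]
force: [0.4, 0.5, -1.3]
gripper_width: 0.209
```

```bash
python3 - <<'E'
from h import *
snap("w3")
P=wcloud("w3");b=P[...,2];z=np.load("w3.npz")
c=np.array([.514,-.041])
d=np.hypot(P[...,0]-c[0],P[...,1]-c[1]);m=(d<.045)&(b>.150)&(b<.2);print("spare",m.sum(),np.percentile(b[m],[5,50,95]))
Q=P[m];print(shape(Q,c,np.radians(268)))
d=np.hypot(P[...,0]-.5323,P[...,1]-.041)
m=(d<.1)&(b>.104)&(b<.12);print("first",m.sum(),np.median(b[m]),shape(P[m],(.5323,.041),np.radians(85))[:2])
m=(d<.03)&(b>.155)&(b<.17);print("head",m.sum(),P[m].mean(0),cv2.minAreaRect((P[m][:,:2]*1000).astype(np.float32)))
E
```

```text
8.2 [ 0.51408052 -0.1040888   0.1723325 ] [-1.79436698e+02  1.18515014e-01  8.75246435e+01] [ 0.43239465  0.4649165  -1.33237107]
spare 13524 [0.17817482 0.17957772 0.18071958]
(array([ 0.51511416, -0.04060454]), np.float64(-91.85777263945195), array([ 0.0001,  0.0002, -0.0001, -0.0001,  0.0001,  0.0001,  0.    ,
       -0.    ,  0.0001, -0.0001, -0.0001,  0.0003,  0.0001,  0.0002,
       -0.0001, -0.0001, -0.    , -0.0001,  0.0001,  0.0001,  0.0001,
        0.0001,  0.0001, -0.    , -0.    ,  0.0001,  0.0003,  0.0002,
       -0.0001,  0.0001,  0.0001,  0.0001]), 264)
first 2294 0.11256453793508778 (array([0.53237061, 0.03918239]), np.float64(nan))
head 0 [nan nan nan] ((0.0, 0.0), (0.0, 0.0), 0.0)h.py:31: RuntimeWarning: Mean of empty slice.
  m=t.mean(0);th=np.arctan2(m[1],m[0])
  ret = um.true_divide(
<stdin>:9: RuntimeWarning: Mean of empty slice.
```

View pics/w3.png

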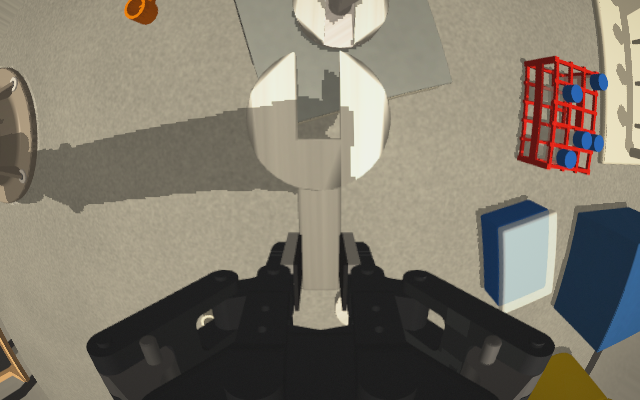

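The picture shows the spare's disc at (320,120), with its slot facing the spindle at (340,8). The grip is good, so I'll align and lower to insertion height.

Request:
play_rows --increments '[{"x":4,"y":2,"z":0,"spin":-0.027},{"x":3.5,"y":2,"z":0,"spin":-0.027},{"x":0,"y":0,"z":-10,"spin":0},{"x":0,"y":0,"z":-15,"spin":0},{"x":0,"y":0,"z":-15,"spin":0},{"x":0,"y":0,"z":-10,"spin":0},{"x":0,"y":0,"z":0,"spin":0},{"x":0,"y":0,"z":0,"spin":0},{"x":0,"y":0,"z":0,"spin":0},{"x":0,"y":0,"z":0,"spin":0}]'

```text
clock: 9.25
tool_pos: [0.5209, -0.1007, 0.1183]
tcp_rot: [-179.4, 0.2, 84.4]
force: [-0.2, -0.8, -1.2]
gripper_width: 0.213
```

```bash
cat > m.py <<'E'
from h import *
import sys,warnings;warnings.simplefilter("ignore")
n=sys.argv[1];snap(n)
P=wcloud(n);b=P[...,2];z=np.load(n+".npz");th=np.radians(z["rot"][2]);t=z["pos"]
c=t[:2]+.0635*np.array([np.cos(th+.027),np.sin(th+.027)])
d=np.hypot(P[...,0]-c[0],P[...,1]-c[1]);m=(d<.036)&(abs(b-t[2]-.0073)<.004);c,a,r,k=shape(P[m],c,th+np.pi)
print("spare",m.sum(),np.median(b[m]),c,a,k,np.abs(r).max())
u=np.array([np.cos(th),np.sin(th)]);q=P[m][:,:2]-c;al=q@u;la=q@[-u[1],u[0]]
E_=[]
for s in np.arange(0,.024,.003):
    k=(al>s)&(al<s+.003);L=la[k];E_.append((s+.0015,L[L>0].min(initial=1),L[L<0].max(initial=-1)))
E_=np.array(E_);mid=E_[:,1:].mean(1);print("slot",np.polyfit(E_[:,0],mid,1),(E_[:,1]-E_[:,2]).round(4))
d=np.hypot(P[...,0]-.5323,P[...,1]-.041)
m=(d<.1)&(b>.109)&(b<.115);print("first",m.sum(),np.median(b[m]))
try:
  if m.sum()>200: print(shape(P[m],(.5323,.041),np.radians(85))[:2])
except Exception as e: print(e)
m=(d<.03)&(b>.157)&(b<.17)
if m.sum()>30: print("head",m.sum(),P[m].mean(0),cv2.minAreaRect((P[m][:,:2]*1000).astype(np.float32)))
E
python3 m.py w4
```

```text
9.25 [ 0.52093422 -0.1007156   0.11833365] [-1.79426572e+02  1.60874142e-01  8.43830858e+01] [-0.16664462 -0.78786751 -1.22901956]Traceback (most recent call last):
  File "m.py", line 7, in <module>
    print("spare",m.sum(),np.median(b[m]),c,a,k,np.abs(r).max())
                                                ~~~~~~~~~~~~~^^
    return umr_maximum(a, axis, None, out, keepdims, initial, where)
ValueError: zero-size array to reduction operation maximum which has no identity
```

```bash
sed -i 's/m=t.mean(0);th=/m=t.mean(0) if len(t)>20 else d;th=/' h.py; python3 m.py w5
```

```text
9.3 [ 0.52099145 -0.1007141   0.11841521] [-1.79436435e+02  1.66019584e-01  8.43848616e+01] [-0.87420354 -0.32844326 -0.31672808]
spare 12370 0.12560144287629027 [ 0.52562195 -0.03755798] -95.61513843535883 0 0.0004
slot [ 0.03010617 -0.00017306] [0.0199 0.0199 0.02   0.0198 0.0198 0.0198 0.02   0.0201]
first 1216 0.11257759204339678
(array([ 0.53630336, -0.01627068]), np.float64(85.0))
```

Request:
play_rows --increments '[{"x":1.4,"y":0,"z":2.5,"spin":0},{"x":0.7,"y":10,"z":0,"spin":0},{"x":0.7,"y":10,"z":0,"spin":0},{"x":0.7,"y":9,"z":0,"spin":0},{"x":0.2,"y":3,"z":0,"spin":0},{"x":0,"y":0,"z":0,"spin":0},{"x":0,"y":0,"z":0,"spin":0},{"x":0,"y":0,"z":0,"spin":0},{"x":0,"y":0,"z":0,"spin":0},{"x":0,"y":0,"z":0,"spin":0}]'

```text
clock: 10.35
tool_pos: [0.5256, -0.0652, 0.1222]
tcp_rot: [-179.6, 0.2, 84.5]
force: [0.6, 0.1, -1.9]
gripper_width: 0.211
```

```bash
python3 m.py w6
```

```text
10.35 [ 0.52561144 -0.06517573  0.12218421] [-179.5521617     0.1829682    84.45032131] [ 0.59425115  0.12880607 -1.88571466]
spare 12390 0.1293383497545244 [ 0.53012173 -0.00180607] -95.54967869412793 0 0.0032
slot [ 0.03040523 -0.00022695] [0.0199 0.02   0.0202 0.0198 0.0198 0.0199 0.02   0.0201]
first 3545 0.11267806416607501
(array([0.5324966 , 0.03965499]), np.float64(85.0))
head 2591 [0.53217061 0.03395027 0.1612274 ] ((532.531982421875, 39.105491638183594), (24.0981502532959, 24.129676818847656), 32.03433609008789)
```

View pics/w6.png

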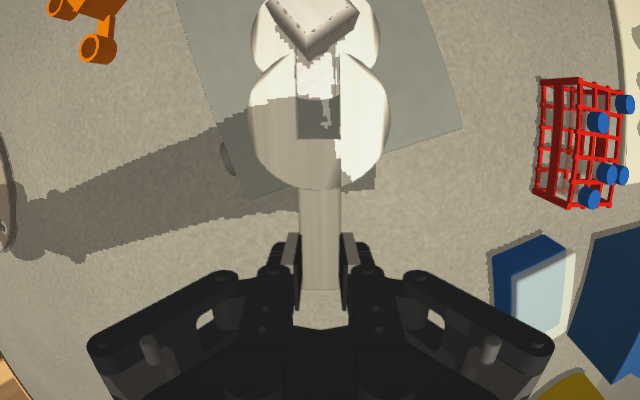

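The spare slot (318,110) is lined up with the neck under the head (312,25). Measured lateral error is about 0.4 mm, so I'll slide it in.

Request:
play_rows --increments '[{"x":0.4,"y":6,"z":-0.7,"spin":0},{"x":0.4,"y":6,"z":0,"spin":0},{"x":0.4,"y":6,"z":0,"spin":0},{"x":0.4,"y":6,"z":0,"spin":0},{"x":0.4,"y":6,"z":0,"spin":0},{"x":0.3,"y":4,"z":0,"spin":0},{"x":0,"y":2,"z":0,"spin":0},{"x":0,"y":0,"z":0,"spin":0},{"x":0,"y":0,"z":0,"spin":0},{"x":0,"y":0,"z":0,"spin":0}]'

```text
clock: 11.4
tool_pos: [0.528, -0.0255, 0.1214]
tcp_rot: [-179.6, 0.2, 84.5]
force: [0.0, 0.0, -1.4]
gripper_width: 0.211
```

```bash
python3 m.py w7
```

```text
11.4 [ 0.52803575 -0.02545384  0.12144967] [-1.79553541e+02  1.70456659e-01  8.44911974e+01] [ 0.02260944  0.03436755 -1.36621574]
spare 10425 0.12863780777383937 [0.53248132 0.03775683] -95.50880261565618 0 0.0003
slot [-0.07570888  0.0018248 ] [0.0373 0.0364 0.0296 0.023  0.0198 0.0199 0.0201 0.0201]
first 3188 0.11262724309868373
(array([0.52753049, 0.02462905]), np.float64(81.21584334520347))
head 4582 [0.53255297 0.0394954  0.16153908] ((532.5335693359375, 39.43049621582031), (24.074487686157227, 24.09844207763672), 32.445247650146484)
```

Request:
play_rows --increments '[{"x":0,"y":1,"z":0,"spin":0},{"x":0,"y":0.7,"z":-1,"spin":0},{"x":0,"y":0,"z":-1,"spin":0},{"x":0,"y":0,"z":-1,"spin":0},{"x":0,"y":0,"z":-0.7,"spin":0},{"x":0,"y":0,"z":0,"spin":0},{"x":0,"y":0,"z":0,"spin":0},{"x":0,"y":0,"z":0,"spin":0},{"x":0,"y":0,"z":0,"spin":0},{"x":0,"y":0,"z":0,"spin":0}]'

```text
clock: 12.45
tool_pos: [0.5281, -0.0245, 0.1176]
tcp_rot: [-179.6, 0.2, 84.4]
force: [0.1, 0.4, -1.1]
gripper_width: 0.213
```

```bash
python3 m.py w8
```

```text
12.45 [ 0.52811269 -0.02451798  0.11762135] [-179.55171132    0.18839385   84.39685343] [ 0.11872024  0.36187744 -1.07872451]
spare 10057 0.125104920308081 [0.5326269  0.03871556] -95.60314656655845 0 0.0003
slot [-0.10567879  0.0023072 ] [0.0377 0.0344 0.0277 0.0217 0.0197 0.0198 0.0199 0.0201]
first 3303 0.11262543506555103
(array([0.52918161, 0.02305368]), np.float64(83.04555245902117))
head 4899 [0.53260269 0.03956463 0.1615524 ] ((532.5008544921875, 39.443603515625), (23.948806762695312, 24.147563934326172), 32.617122650146484)
```

Request:
play_rows --increments '[{"x":0,"y":0,"z":-0.5,"spin":0},{"x":0,"y":0,"z":0,"spin":0},{"x":0,"y":0,"z":0,"spin":0},{"x":0,"y":0,"z":0,"spin":0},{"x":0,"y":0,"z":0,"spin":0},{"x":0,"y":0,"z":0,"spin":0},{"x":0,"y":0,"z":0,"spin":0},{"x":0,"y":0,"z":0,"spin":0},{"x":0,"y":0,"z":0,"spin":0},{"x":0,"y":0,"z":0,"spin":0}]'

```text
clock: 13.5
tool_pos: [0.5281, -0.0245, 0.1173]
tcp_rot: [-179.6, 0.2, 84.4]
force: [-1.2, -0.1, 1.2]
gripper_width: 0.209
```

Request:
play_rows --increments '[{"x":0,"y":0,"z":0,"spin":0},{"x":0,"y":0,"z":0,"spin":0},{"x":0,"y":0,"z":0,"spin":0},{"x":0,"y":0,"z":0,"spin":0},{"x":0,"y":0,"z":0,"spin":0},{"x":0,"y":0,"z":0,"spin":0},{"x":0,"y":0,"z":10,"spin":0},{"x":0,"y":0,"z":20,"spin":0},{"x":0,"y":0,"z":30,"spin":0},{"x":0,"y":0,"z":30,"spin":0}]' --claw 45

```text
clock: 14.5
tool_pos: [0.5252, -0.0242, 0.2078]
tcp_rot: [-179.1, 0.1, 84.5]
force: [1.6, 0.1, -0.2]
gripper_width: 0.525
```

```bash
python3 - <<'E'
from h import *
snap("w9");P=wcloud("w9");b=P[...,2];d=np.hypot(P[...,0]-.5325,P[...,1]-.0395)
m=(d<.1)&(b>.12)&(b<.13);print(m.sum(),np.percentile(b[m],[5,50,95]),shape(P[m],(.5325,.0395),np.radians(266)))
m=(d<.03)&(b>.157)&(b<.17);print(m.sum(),cv2.minAreaRect((P[m][:,:2]*1000).astype(np.float32)))
m=(d<.1)&(d>.045)&(b>.10)&(b<.12);print("first tab",m.sum(),P[m].mean(0) if m.any() else 0)
E
```

```text
14.5 [ 0.52519328 -0.02417561  0.20784271] [-1.79102984e+02  1.24646625e-01  8.44720226e+01] [ 1.55902934  0.08234301 -0.23770673]
2770 [0.12110512 0.12595445 0.12948563] (array([0.53232706, 0.03674605]), np.float64(-94.00000000000001), array([-0.0003, -0.0009,  0.    ,  0.0001,  0.0001,  0.0002,  0.0005,
        0.0002, -0.0003, -0.0002,  0.    ,  0.0002,  0.0004,  0.0001,
       -0.0001, -0.0002,  0.0001,  0.0003,  0.0004,  0.0012,  0.0006,
        0.    ,  0.    ]), 14)
1417 ((532.330322265625, 39.371524810791016), (24.38486099243164, 24.025236129760742), 31.586139678955078)
first tab 2373 [0.53317195 0.04146206 0.1135529 ]
```

```bash
python3 - <<'E'
from h import *
P=wcloud("w9");b=P[...,2];d=np.hypot(P[...,0]-.5325,P[...,1]-.0395)
m=(d<.095)&(b>.10)&(b<.14);u=np.array([np.cos(np.radians(86)),np.sin(np.radians(86))]);q=P[...,:2]-[.5325,.0395];a=q@u;l=q@[-u[1],u[0]]
for s in np.arange(-.09,.09,.01):
    k=m&(a>s)&(a<s+.01);k1=k&(l<-.012);k2=k&(l>.012);k0=k&(abs(l)<.01);print(round(s,3),*[(x.sum(),np.median(b[x]).round(4)) if x.any() else 0 for x in(k1,k0,k2)])
p=np.load("w9.npz")["p"];cv2.imwrite("pics/w9c.png",cv2.resize(p[:260,180:480,::-1],None,fx=2,fy=2))
E
```

```text
-0.09 0 (np.int64(143), np.float64(0.1101)) 0
-0.08 0 (np.int64(258), np.float64(0.112)) 0
-0.07 0 (np.int64(275), np.float64(0.1145)) 0
-0.06 0 (np.int64(296), np.float64(0.1169)) 0
-0.05 0 (np.int64(317), np.float64(0.1197)) 0
-0.04 (np.int64(19), np.float64(0.123)) (np.int64(334), np.float64(0.1222)) (np.int64(18), np.float64(0.1233))
-0.03 (np.int64(207), np.float64(0.125)) (np.int64(352), np.float64(0.1248)) (np.int64(204), np.float64(0.1248))
-0.02 (np.int64(345), np.float64(0.1274)) (np.int64(184), np.float64(0.1264)) (np.int64(326), np.float64(0.1271))
-0.01 (np.int64(320), np.float64(0.1299)) 0 (np.int64(343), np.float64(0.1295))
-0.0 (np.int64(339), np.float64(0.1325)) (np.int64(1), np.float64(0.1304)) (np.int64(292), np.float64(0.1323))
0.01 (np.int64(260), np.float64(0.1347)) (np.int64(166), np.float64(0.1128)) (np.int64(267), np.float64(0.1345))
0.02 (np.int64(69), np.float64(0.1357)) (np.int64(347), np.float64(0.1127)) (np.int64(66), np.float64(0.1352))
0.03 0 (np.int64(331), np.float64(0.1127)) 0
0.04 0 (np.int64(306), np.float64(0.1127)) 0
0.05 0 (np.int64(298), np.float64(0.1126)) 0
0.06 0 (np.int64(294), np.float64(0.1126)) 0
0.07 0 (np.int64(284), np.float64(0.1127)) 0
0.08 0 (np.int64(121), np.float64(0.1125)) 0
```

View pics/w9c.png

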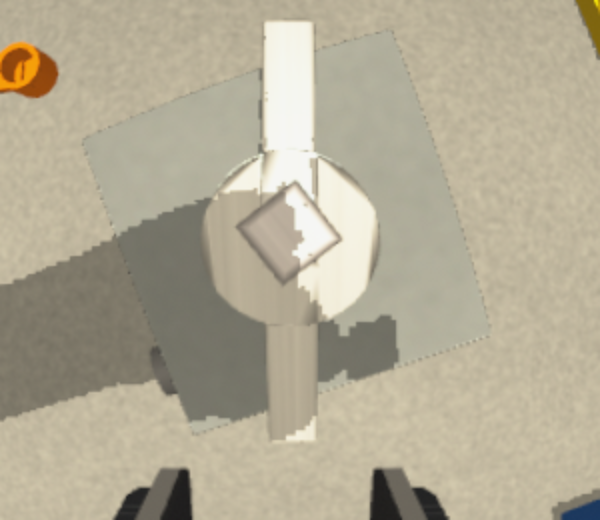

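The spare is around the neck, but it's tilted about 14° with its tab down. I'll check whether it's moving or stuck.

```bash
cat > t.py <<'E'
from h import *
import sys
n=sys.argv[1];snap(n);P=wcloud(n);b=P[...,2]
d=np.hypot(P[...,0]-.5325,P[...,1]-.0395)
m=(d<.095)&(b>.09)&(b<.14);u=np.array([np.cos(np.radians(86)),np.sin(np.radians(86))]);q=P[...,:2]-[.5325,.0395];a=q@u;l=q@[-u[1],u[0]]
k=m&(((a<-.02)&(abs(l)<.009))|((abs(l)>.019)&(abs(l)<.03)&(b>.118)&(abs(a)<.022)))
A=np.c_[a[k],l[k],np.ones(k.sum())];c=np.linalg.lstsq(A,b[k],rcond=None)[0];print("spare plane slope along,lat,z0",c,k.sum())
H=P[m&(a<.04)&((b>.113)|(a<-.035))]
print(shape(H,(.5325,.0395),np.radians(266))[:2])
k=m&(a>.035)&(abs(l)<.009);A=np.c_[a[k],l[k],np.ones(k.sum())];print("first tab plane",np.linalg.lstsq(A,b[k],rcond=None)[0],k.sum())
E
python3 t.py w10
```

```text
14.55 [ 0.528583   -0.02375783  0.21310475] [-1.79624911e+02  1.41887065e-01  8.44620985e+01] [ 1.57946269 -0.07168399  3.43960136]
spare plane slope along,lat,z0 [ 0.24964999 -0.00424742  0.13086359] 3213
(array([0.53269236, 0.04072109]), np.float64(-94.6830126643941))
first tab plane [-0.0014598  -0.01718599  0.11274539] 1342
```

Request:
play_rows --increments '[{"x":0.6,"y":9,"z":0,"spin":0},{"x":0.6,"y":9,"z":0,"spin":0},{"x":0.6,"y":9,"z":0,"spin":0},{"x":0.6,"y":9,"z":0,"spin":0},{"x":0.6,"y":9,"z":0,"spin":0},{"x":0.6,"y":9,"z":0,"spin":0},{"x":0.6,"y":9,"z":0,"spin":0},{"x":0.6,"y":6,"z":0,"spin":0},{"x":0,"y":0,"z":0,"spin":0},{"x":0,"y":0,"z":0,"spin":0}]' --claw 46

```text
clock: 15.6
tool_pos: [0.5313, 0.0534, 0.2089]
tcp_rot: [-179.3, 0.1, 84.7]
force: [0.3, 0.2, 0.2]
gripper_width: 0.541
```

```bash
python3 - <<'E'
from h import *
P=wcloud("w8");b=P[...,2];u=np.array([np.cos(np.radians(86)),np.sin(np.radians(86))]);q=P[...,:2]-[.5325,.0395];a=q@u;l=q@[-u[1],u[0]]
k=(b>.119)&(b<.131)&(((a<-.02)&(a>-.045)&(abs(l)<.009))|((abs(l)>.019)&(abs(l)<.03)&(abs(a)<.022)))
A=np.c_[a[k],l[k],np.ones(k.sum())];print(np.linalg.lstsq(A,b[k],rcond=None)[0],k.sum())
print(robot.sense())
E
```

```text
[-0.0104714  -0.00842588  0.12504233] 6174
{'clock': 15.6, 'q': array([ 28.22083841,  16.87984663, -46.14622119, 104.02894501,
        13.15278135,  65.35559275, -27.69792156]), 'qd': array([-0.23154259,  0.05627834, -0.26211294, -0.07499628,  0.0838105 ,
        0.01682379, -0.25135988]), 'joint_torque': array([-3.66691863e-01, -3.37999141e+01, -5.36007375e+00, -2.39230639e+01,
       -4.59575036e-02,  3.07883928e-02, -4.94791297e-03]), 'tool_pos': array([0.53132391, 0.05339448, 0.20887196]), 'tcp_rot': array([-1.79332066e+02,  1.08656346e-01,  8.46725039e+01]), 'force': array([0.34856003, 0.1980647 , 0.16381763]), 'wrist_torque': array([-0.00788565, -0.00867387, -0.03176125]), 'gripper_width': 0.5409123170699968}
```

Request:
play_rows --increments '[{"x":2.2,"y":-3,"z":0,"spin":0},{"x":0,"y":0,"z":-15,"spin":0},{"x":0,"y":0,"z":-15,"spin":0},{"x":0,"y":0,"z":-15,"spin":0},{"x":0,"y":0,"z":-8,"spin":0},{"x":0,"y":0,"z":0,"spin":0},{"x":0,"y":0,"z":0,"spin":0},{"x":0,"y":0,"z":0,"spin":0},{"x":0,"y":0,"z":0,"spin":0},{"x":0,"y":0,"z":0,"spin":0}]'

```text
clock: 16.6
tool_pos: [0.5331, 0.047, 0.1502]
tcp_rot: [-179.2, 0.2, 84.4]
force: [-0.6, 0.2, -0.2]
gripper_width: 0.539
```

```bash
python3 - <<'E'
from h import *
snap("w11");p=np.load("w11.npz")["p"];cv2.imwrite("pics/w11c.png",cv2.resize(p[150:400,170:470,::-1],None,fx=2,fy=2))
E
```

```text
16.6 [0.53313962 0.04704585 0.15019341] [-179.23543003    0.18632648   84.41249611] [-0.62185111  0.15233332 -0.20027447]
```

View pics/w11c.png

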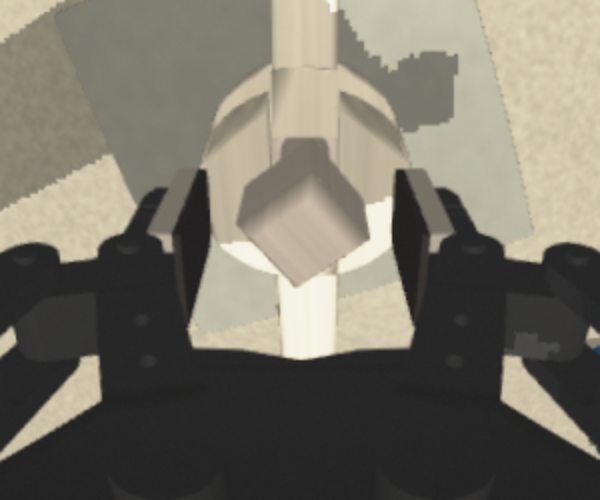

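The fingers straddle the head, at (205,240) and (395,240) in the crop, above the raised rim of the spare. I'll press down gently.

Request:
play_rows --increments '[{"x":0,"y":2,"z":-5,"spin":0},{"x":0,"y":0,"z":-5,"spin":0},{"x":0,"y":0,"z":-5,"spin":0},{"x":0,"y":0,"z":-3,"spin":0},{"x":0,"y":0,"z":-2,"spin":0},{"x":0,"y":0,"z":-1.5,"spin":0},{"x":0,"y":0,"z":-1.5,"spin":0},{"x":0,"y":0,"z":-1,"spin":0},{"x":0,"y":0,"z":0,"spin":0},{"x":0,"y":0,"z":0,"spin":0}]'

```text
clock: 17.65
tool_pos: [0.5334, 0.0494, 0.1244]
tcp_rot: [-179.3, 0.2, 84.4]
force: [-0.2, 0.2, -0.6]
gripper_width: 0.536
```

```bash
python3 t.py w12
```

```text
17.65 [0.53341596 0.04937079 0.12443107] [-179.2856402     0.18200301   84.4179687 ] [-0.15726211  0.23243378 -0.61300825]
spare plane slope along,lat,z0 [ 0.13066302 -0.00250681  0.12795182] 2095
(array([0.53335549, 0.04817326]), np.float64(-92.39915287856442))
first tab plane [-0.00373324 -0.01989911  0.11284689] 3425
```

Request:
play_rows --increments '[{"x":0,"y":0,"z":-1.5,"spin":0},{"x":0,"y":0,"z":-1.5,"spin":0},{"x":0,"y":0,"z":-1,"spin":0},{"x":0,"y":0,"z":-0.7,"spin":0},{"x":0,"y":0,"z":-0.5,"spin":0},{"x":0,"y":0,"z":0,"spin":0},{"x":0,"y":0,"z":0,"spin":0},{"x":0,"y":0,"z":0,"spin":0},{"x":0,"y":0,"z":0,"spin":0},{"x":0,"y":0,"z":0,"spin":0}]'

```text
clock: 18.7
tool_pos: [0.5339, 0.0494, 0.122]
tcp_rot: [-179.3, 0.3, 84.4]
force: [-0.8, 0.3, 2.6]
gripper_width: 0.541
```

```bash
python3 t.py w13
```

```text
18.7 [0.53385571 0.04943568 0.12200673] [-179.34200448    0.3086408    84.3881084 ] [-0.84518634  0.29138992  2.60225676]
spare plane slope along,lat,z0 [0.12541622 0.00132828 0.12700945] 2156
(array([0.53417105, 0.04803389]), np.float64(-90.3008035036608))
first tab plane [-0.00424584 -0.01637524  0.11285572] 3541
```

```bash
cat > t2.py <<'E'
from h import *
import sys
for n in sys.argv[1:]:
    P=wcloud(n);b=P[...,2];u=np.array([np.cos(np.radians(86)),np.sin(np.radians(86))]);q=P[...,:2]-[.5325,.0395];a=q@u;l=q@[-u[1],u[0]]
    m=(b>.09)&(b<.145);print(n)
    for s in np.arange(-.08,.035,.01):
        f=lambda k:(int(k.sum()),float(np.median(b[k]).round(4))) if k.any() else 0
        k=m&(a>s)&(a<s+.01);print(round(s,2),f(k&(abs(l)<.008)),f(k&(l>.012)&(l<.019)),f(k&(l<-.012)&(l>-.019)),f(k&(l>.024)&(l<.032)))
E
python3 t2.py w13
```

```text
w13
-0.08 0 0 0 0
-0.07 0 0 0 0
-0.06 0 0 0 0
-0.05 (21, 0.1246) 0 0 0
-0.04 (28, 0.1249) 0 0 0
-0.03 0 (9, 0.1248) 0 (2, 0.1246)
-0.02 0 0 (10, 0.1251) (79, 0.1247)
-0.01 0 (20, 0.125) (149, 0.125) (22, 0.1249)
-0.0 (337, 0.1131) (329, 0.1251) (308, 0.1249) 0
0.01 (870, 0.1132) (256, 0.1248) (258, 0.1246) (71, 0.1176)
0.02 (558, 0.1128) (387, 0.1238) (418, 0.1236) (143, 0.137)
0.03 (596, 0.1127) 0 0 0
```

The spare is now flat, at 0.125 everywhere. I'll lift off and check that it stays.

Request:
play_rows --increments '[{"x":0,"y":0,"z":3,"spin":0},{"x":0,"y":0,"z":5,"spin":0},{"x":0,"y":0,"z":10,"spin":0},{"x":0,"y":0,"z":20,"spin":0},{"x":0,"y":0,"z":30,"spin":0},{"x":0,"y":-20,"z":30,"spin":0},{"x":0,"y":-30,"z":0,"spin":0},{"x":0,"y":-30,"z":0,"spin":0},{"x":0,"y":0,"z":0,"spin":0},{"x":0,"y":0,"z":0,"spin":0}]'

```text
clock: 19.75
tool_pos: [0.5348, -0.0311, 0.2296]
tcp_rot: [-179.7, 0.2, 84.6]
force: [0.2, 0.4, -0.3]
gripper_width: 0.54
```

```bash
python3 t.py w14; python3 t2.py w14
```

```text
19.75 [ 0.53482871 -0.03106814  0.22962122] [-179.73896283    0.21664249   84.64503822] [ 0.17780831  0.40511197 -0.32775894]
spare plane slope along,lat,z0 [ 0.25102887 -0.00367474  0.13094432] 2864
(array([0.53268845, 0.04631835]), np.float64(-94.09072452989174))
first tab plane [-0.00542992 -0.01892072  0.11292684] 1169
w14
-0.08 (192, 0.1122) 0 0 0
-0.07 (200, 0.1146) 0 0 0
-0.06 (211, 0.1172) 0 0 0
-0.05 (214, 0.1198) 0 0 0
-0.04 (238, 0.1223) (14, 0.1231) (13, 0.123) 0
-0.03 (241, 0.1247) (104, 0.1248) (97, 0.1248) (14, 0.1248)
-0.02 (130, 0.1266) (114, 0.1271) (117, 0.1273) (90, 0.1272)
-0.01 0 (76, 0.1294) (72, 0.1292) (123, 0.1297)
-0.0 0 (45, 0.1328) (103, 0.1326) (100, 0.1321)
0.01 (68, 0.1129) (125, 0.1347) (119, 0.135) (21, 0.1339)
0.02 (219, 0.1126) (42, 0.1359) (50, 0.1361) 0
0.03 (228, 0.1128) 0 0 0
```

```bash
python3 - <<'E'
from h import *
for n in("w10","w14"):
    P=wcloud(n);b=P[...,2];u=np.array([np.cos(np.radians(86)),np.sin(np.radians(86))]);q=P[...,:2]-[.5325,.0395];a=q@u;l=q@[-u[1],u[0]]
    k=(b>.1)&(b<.12)&(a<-.06)&(a>-.1)&(abs(l)<.015);print(n,"tab end a",np.percentile(a[k],[0.5,1,2]),"l",np.percentile(l[k],[1,99]))
    k=(abs(b-.1309-.25*a)<.0015)&(abs(a)<.04)&(abs(l)<.035);print("disc l",np.percentile(l[k],[.5,99.5]),"a max",np.percentile(a[k],99.5))
    k=(b>.105)&(b<.12)&(a>.045)&(a<.1)&(abs(l)<.02);A=P[k];m=A.mean(0);print("first tab end",np.percentile(a[k],99),"mean l",l[k].mean())
E
```

```text
w10 tab end a [-0.08599525 -0.0858491  -0.08564099] l [-0.00886545  0.01060083]
disc l [-0.03077234  0.03072439] a max 0.023392036433736624
first tab end 0.08398017656280501 mean l -0.0013752642470161876
w14 tab end a [-0.0862293  -0.0861689  -0.08595656] l [-0.00870744  0.01046893]
disc l [-0.03083679  0.03082286] a max 0.022899904727445193
first tab end 0.08370128211778337 mean l -0.0013072830504545236
```

The spare tips by its own weight: the tab end drops until the disc catches under the head. It stays around the neck, and the carousel's weight on it will flatten it, so I'll go for the carousel next.

Request:
play_rows --increments '[{"x":-15,"y":40,"z":0,"spin":-0.055},{"x":-15,"y":40,"z":0,"spin":-0.055},{"x":-15,"y":40,"z":0,"spin":-0.055},{"x":-15,"y":40,"z":0,"spin":-0.055},{"x":-15,"y":40,"z":0,"spin":-0.055},{"x":-15,"y":40,"z":0,"spin":-0.055},{"x":-15,"y":40,"z":0,"spin":-0.055},{"x":-15,"y":35,"z":0,"spin":-0.055},{"x":-15,"y":35,"z":-10,"spin":-0.055},{"x":0,"y":0,"z":0,"spin":0}]' --claw 80

```text
clock: 20.8
tool_pos: [0.3862, 0.3401, 0.2217]
tcp_rot: [-179.7, -0.1, 55.9]
force: [-0.9, 0.7, -0.1]
gripper_width: 0.935
```

```bash
cat > c.py <<'E'
from h import *
import sys
n=sys.argv[1];snap(n);P=wcloud(n);b=P[...,2];d=np.hypot(P[...,0]-.3934,P[...,1]-.339)
z=np.load(n+".npz")["p"].astype(int);white=(z.max(-1)-z.min(-1)<45)
m=(d<.04)&(b>.047)&(b<.057);print(m.sum(),P[m].mean(0) if m.any() else 0,cv2.minAreaRect((P[m][:,:2]*1000).astype(np.float32)) if m.any() else 0)
for s in((1,1),(1,-1),(-1,1),(-1,-1)): pass
k=(d>.045)&(d<.08)&(b>.025)&(b<.035)&white
if k.any(): print("cups",k.sum(),P[k].mean(0),cv2.minAreaRect((P[k][:,:2]*1000).astype(np.float32)))
E
python3 c.py c1
```

```text
20.8 [0.38615665 0.34006205 0.221702  ] [-1.79662687e+02 -1.21833677e-01  5.58734305e+01] [-0.88547718  0.67346648 -0.05201205]
1207 [0.39335683 0.33775326 0.05251314] ((393.619873046875, 337.7869873046875), (43.75550842285156, 43.75178909301758), 55.658538818359375)
cups 838 [0.40212193 0.33537827 0.03000086] ((393.31219482421875, 338.0177917480469), (114.83027648925781, 114.32586669921875), 55.58602523803711)
```

View pics/c1.png

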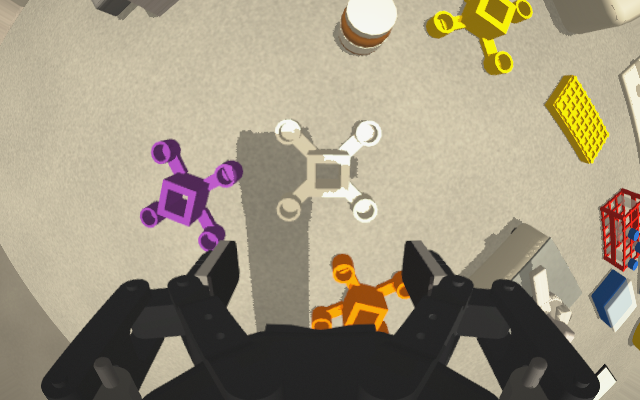

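The white square carousel's hub is at (328,175), aligned with the gripper. I'll descend and correct.

Request:
play_rows --increments '[{"x":4,"y":-1.2,"z":-20,"spin":0},{"x":3.5,"y":-1,"z":-30,"spin":0},{"x":0,"y":0,"z":-40,"spin":0},{"x":0,"y":0,"z":-20,"spin":0},{"x":0,"y":0,"z":-10,"spin":0},{"x":0,"y":0,"z":0,"spin":0},{"x":0,"y":0,"z":0,"spin":0},{"x":0,"y":0,"z":0,"spin":0},{"x":0,"y":0,"z":0,"spin":0},{"x":0,"y":0,"z":0,"spin":0}]'

```text
clock: 21.85
tool_pos: [0.4003, 0.3353, 0.1036]
tcp_rot: [179.8, -0.5, 55.8]
force: [-0.4, 0.1, 0.6]
gripper_width: 0.938
```

```bash
python3 c.py c2
```

```text
21.85 [0.4003124  0.3352568  0.10363129] [179.79261704  -0.53305941  55.77452873] [-0.4110322   0.09902438  0.58737576]
2826 [0.39356875 0.33886056 0.05243399] ((393.0894470214844, 338.14202880859375), (44.83332824707031, 43.98777770996094), 55.00707244873047)
cups 1947 [0.40237292 0.33766837 0.02982991] ((392.9150390625, 338.1460876464844), (115.88645935058594, 115.22198486328125), 55.140499114990234)
```

Request:
play_rows --increments '[{"x":-4,"y":1.5,"z":0,"spin":0},{"x":-3.2,"y":1.3,"z":0,"spin":0},{"x":0,"y":0,"z":-15,"spin":0},{"x":0,"y":0,"z":-15,"spin":0},{"x":0,"y":0,"z":-10,"spin":0},{"x":0,"y":0,"z":0,"spin":0},{"x":0,"y":0,"z":0,"spin":0},{"x":0,"y":0,"z":0,"spin":0},{"x":0,"y":0,"z":0,"spin":0},{"x":0,"y":0,"z":0,"spin":0}]'

```text
clock: 22.9
tool_pos: [0.3919, 0.3383, 0.0597]
tcp_rot: [179.8, -0.5, 55.8]
force: [-0.3, 0.1, 0.2]
gripper_width: 0.933
```

Request:
play_rows --increments '[{"x":0.6,"y":0,"z":-10,"spin":0},{"x":0.5,"y":0,"z":-10,"spin":0},{"x":0,"y":0,"z":-10,"spin":0},{"x":0,"y":0,"z":-6,"spin":0},{"x":0,"y":0,"z":0,"spin":0},{"x":0,"y":0,"z":0,"spin":0},{"x":0,"y":0,"z":0,"spin":0},{"x":0,"y":0,"z":0,"spin":0},{"x":0,"y":0,"z":0,"spin":0},{"x":0,"y":0,"z":0,"spin":0}]'

```text
clock: 23.9
tool_pos: [0.3935, 0.3387, 0.021]
tcp_rot: [179.8, -0.6, 55.8]
force: [0.6, 0.6, -0.2]
gripper_width: 0.94
```

Request:
play_rows --increments '[{"x":0,"y":0,"z":0,"spin":0},{"x":0,"y":0,"z":0,"spin":0},{"x":0,"y":0,"z":0,"spin":0},{"x":0,"y":0,"z":0,"spin":0},{"x":0,"y":0,"z":0,"spin":0},{"x":0,"y":0,"z":0,"spin":0},{"x":0,"y":0,"z":0,"spin":0},{"x":0,"y":0,"z":0,"spin":0},{"x":0,"y":0,"z":5,"spin":0},{"x":0,"y":0,"z":20,"spin":0}]' --claw 30

```text
clock: 24.9
tool_pos: [0.3917, 0.3365, 0.0446]
tcp_rot: [179.9, -0.2, 55.8]
force: [-0.3, -0.0, -1.4]
gripper_width: 0.508
```

Request:
play_rows --increments '[{"x":0,"y":0,"z":45,"spin":0},{"x":0,"y":0,"z":45,"spin":0},{"x":0,"y":0,"z":45,"spin":-0.05},{"x":5,"y":-15,"z":40,"spin":-0.05},{"x":15,"y":-35,"z":20,"spin":-0.05},{"x":20,"y":-40,"z":0,"spin":-0.05},{"x":20,"y":-40,"z":0,"spin":-0.05},{"x":20,"y":-40,"z":0,"spin":-0.05},{"x":20,"y":-40,"z":0,"spin":-0.05},{"x":15,"y":-30,"z":0,"spin":-0.05}]'

```text
clock: 25.9
tool_pos: [0.5005, 0.0918, 0.2496]
tcp_rot: [179.9, -0.2, 33.1]
force: [0.1, 0.4, -2.3]
gripper_width: 0.504
```

Request:
play_rows --increments '[{"x":15,"y":-30,"z":0,"spin":0},{"x":7,"y":-15,"z":0,"spin":0},{"x":0,"y":0,"z":0,"spin":0},{"x":0,"y":0,"z":0,"spin":0},{"x":0,"y":0,"z":0,"spin":0},{"x":0,"y":0,"z":0,"spin":0},{"x":0,"y":0,"z":0,"spin":0},{"x":0,"y":0,"z":0,"spin":0},{"x":0,"y":0,"z":0,"spin":0},{"x":0,"y":0,"z":0,"spin":0}]'

```text
clock: 26.9
tool_pos: [0.5194, 0.0478, 0.2483]
tcp_rot: [-179.9, 0.0, 33.3]
force: [-0.4, 0.3, -3.3]
gripper_width: 0.503
```

```bash
cat > k.py <<'E'
from h import *
import sys
n=sys.argv[1];snap(n);P=wcloud(n);b=P[...,2];z=np.load(n+".npz");t=z["pos"]
d=np.hypot(P[...,0]-t[0],P[...,1]-t[1])
m=(d<.034)&(abs(b-t[2]-.0315)<.004);print("hub",m.sum(),np.median(b[m])-t[2],cv2.minAreaRect((P[m][:,:2]*1000).astype(np.float32)))
k=(d>.045)&(d<.08)&(abs(b-t[2]-.009)<.004);k&=z["p"].max(-1)>120
for j in range(4):
    w=np.radians(z["rot"][2]+45+90*j);c=t[:2]+.062*np.array([np.cos(w),np.sin(w)]);q=k&(np.hypot(P[...,0]-c[0],P[...,1]-c[1])<.02);print(j,q.sum(),np.median(b[q])-t[2] if q.any() else 0,(P[q][:,:2].max(0)+P[q][:,:2].min(0))/2 if q.any() else 0)
E
python3 k.py k1
python3 - <<'E'
from h import *
P=wcloud("w14");b=P[...,2];d=np.hypot(P[...,0]-.5325,P[...,1]-.0395);m=(d<.03)&(b>.157)&(b<.17);print(m.sum(),cv2.minAreaRect((P[m][:,:2]*1000).astype(np.float32)))
p=np.load("k1.npz")["p"]
E
```

```text
26.9 [0.5193516  0.04778575 0.24826553] [-1.79905266e+02  1.57572151e-02  3.33020614e+01] [-0.37030453  0.2741436  -3.3005476 ]
hub 7205 0.030926369019260824 ((519.0170288085938, 47.506561279296875), (45.35268020629883, 66.88594818115234), 32.98355484008789)
0 1363 0.008587251472950697 [0.53246971 0.10744881]
1 2 0.009547987142903336 [0.44750285 0.06827622]
2 2 0.008984535317980602 [ 0.51029187 -0.02715538]
3 1376 0.008213379610674865 [0.57987088 0.03341048]
1139 ((533.79931640625, 39.23062515258789), (24.53244972229004, 24.011398315429688), 33.44783020019531)
```

View pics/k1.png

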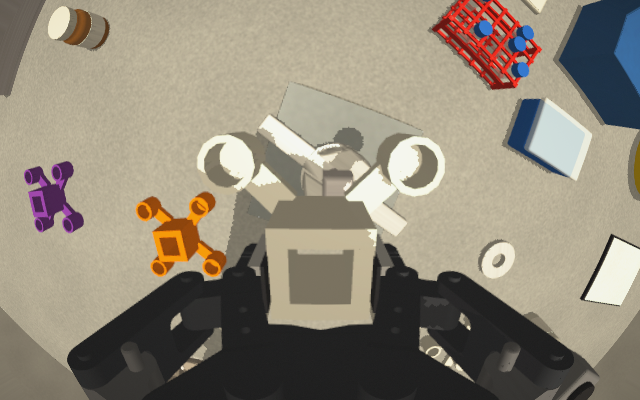

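Carousel is held square at (320,275). The cups put its centre 1 mm from the TCP at 32.6°, which matches the head. I'll move over the axis and lower to just above the head.

Request:
play_rows --increments '[{"x":7,"y":-4,"z":0,"spin":0},{"x":6,"y":-3.4,"z":0,"spin":0},{"x":0,"y":0,"z":-15,"spin":0},{"x":0,"y":0,"z":-20,"spin":0},{"x":0,"y":0,"z":-15,"spin":0},{"x":0,"y":0,"z":0,"spin":0},{"x":0,"y":0,"z":0,"spin":0},{"x":0,"y":0,"z":0,"spin":0},{"x":0,"y":0,"z":0,"spin":0},{"x":0,"y":0,"z":0,"spin":0}]'

```text
clock: 27.95
tool_pos: [0.5346, 0.0381, 0.1943]
tcp_rot: [-179.9, -0.0, 33.1]
force: [0.1, 0.5, -2.7]
gripper_width: 0.505
```

```bash
python3 k.py k2; python3 - <<'E'
from h import *
P=wcloud("k2");b=P[...,2];d=np.hypot(P[...,0]-.5325,P[...,1]-.0395)
m=(d<.03)&(b>.155)&(b<.168);print("head through bore",m.sum(),cv2.minAreaRect((P[m][:,:2]*1000).astype(np.float32)) if m.any() else 0)
E
```

```text
27.95 [0.53463092 0.03810558 0.19433902] [-1.79871407e+02 -1.88437843e-02  3.31104733e+01] [ 0.06744167  0.53428311 -2.6771146 ]
hub 7188 0.030936445021632508 ((534.2227172851562, 38.02357482910156), (45.35518264770508, 66.91565704345703), 32.435302734375)
0 1410 0.008601885744171839 [0.54763591 0.09768389]
1 3 0.009687130384808923 [0.4629712  0.05842296]
2 2 0.009526535232327188 [ 0.52561449 -0.03631993]
3 1402 0.008152506692011507 [0.59498619 0.02386374]
head through bore 0 0
```

Request:
play_rows --increments '[{"x":-1.9,"y":2.2,"z":0,"spin":0},{"x":0,"y":0,"z":-2,"spin":0},{"x":0,"y":0,"z":-2,"spin":0},{"x":0,"y":0,"z":-2,"spin":0},{"x":0,"y":0,"z":-2,"spin":0},{"x":0,"y":0,"z":0,"spin":0},{"x":0,"y":0,"z":0,"spin":0},{"x":0,"y":0,"z":0,"spin":0},{"x":0,"y":0,"z":0,"spin":0},{"x":0,"y":0,"z":0,"spin":0}]'

```text
clock: 29.0
tool_pos: [0.5331, 0.0407, 0.1865]
tcp_rot: [-179.9, -0.1, 33.1]
force: [0.8, 0.5, -2.5]
gripper_width: 0.509
```

Request:
play_rows --increments '[{"x":-0.3,"y":-0.2,"z":-2,"spin":0},{"x":0,"y":0,"z":-2,"spin":0},{"x":0,"y":0,"z":-2,"spin":0},{"x":0,"y":0,"z":-2,"spin":0},{"x":0,"y":0,"z":-2,"spin":0},{"x":0,"y":0,"z":-2,"spin":0},{"x":0,"y":0,"z":-2,"spin":0},{"x":0,"y":0,"z":-2,"spin":0},{"x":0,"y":0,"z":0,"spin":0},{"x":0,"y":0,"z":0,"spin":0}]'

```text
clock: 30.0
tool_pos: [0.5326, 0.0404, 0.1688]
tcp_rot: [-179.9, -0.1, 33.1]
force: [-0.5, -0.0, -1.7]
gripper_width: 0.505
```

It's over the head with no side force. I'll continue down.

Request:
play_rows --increments '[{"x":0,"y":0,"z":-2,"spin":0},{"x":0,"y":0,"z":-2,"spin":0},{"x":0,"y":0,"z":-2,"spin":0},{"x":0,"y":0,"z":-2,"spin":0},{"x":0,"y":0,"z":-2,"spin":0},{"x":0,"y":0,"z":-2,"spin":0},{"x":0,"y":0,"z":-2,"spin":0},{"x":0,"y":0,"z":-2,"spin":0},{"x":0,"y":0,"z":-1,"spin":0},{"x":0,"y":0,"z":0,"spin":0}]'

```text
clock: 31.0
tool_pos: [0.5327, 0.0404, 0.1504]
tcp_rot: [-179.9, -0.1, 33.1]
force: [-0.6, -0.3, -3.7]
gripper_width: 0.507
```

```bash
python3 k.py k3
```

```text
31.0 [0.53273877 0.04039903 0.15039513] [-1.79924664e+02 -9.60910124e-02  3.31032956e+01] [-0.56262617 -0.3019312  -3.67978432]
hub 7207 0.03093996527270973 ((532.2655029296875, 40.01772689819336), (45.78500747680664, 66.8612289428711), 33.0596923828125)
0 1398 0.008597124226640135 [0.54603611 0.10012818]
1 3 0.010095236931670665 [0.46129581 0.06078246]
2 2 0.009043663475954838 [ 0.52347162 -0.03441164]
3 1402 0.008224191145788012 [0.59315462 0.0259383 ]
```

Request:
play_rows --increments '[{"x":0,"y":0,"z":-1,"spin":0},{"x":0,"y":0,"z":-1,"spin":0},{"x":0,"y":0,"z":-1,"spin":0},{"x":0,"y":0,"z":-1,"spin":0},{"x":0,"y":0,"z":-1,"spin":0},{"x":0,"y":0,"z":-1,"spin":0},{"x":0,"y":0,"z":-1,"spin":0},{"x":0,"y":0,"z":0,"spin":0},{"x":0,"y":0,"z":0,"spin":0},{"x":0,"y":0,"z":0,"spin":0}]'

```text
clock: 32.05
tool_pos: [0.5336, 0.0406, 0.1459]
tcp_rot: [180.0, -0.2, 33.1]
force: [-0.6, 0.1, -1.1]
gripper_width: 0.499
```

Request:
play_rows --increments '[{"x":0,"y":0,"z":0,"spin":0},{"x":0,"y":0,"z":0,"spin":0},{"x":0,"y":0,"z":0,"spin":0},{"x":0,"y":0,"z":0,"spin":0},{"x":0,"y":0,"z":0,"spin":0},{"x":0,"y":0,"z":0,"spin":0},{"x":0,"y":0,"z":0,"spin":0},{"x":0,"y":0,"z":0,"spin":0},{"x":0,"y":0,"z":0,"spin":0},{"x":0,"y":0,"z":0,"spin":0}]' --claw 70

```text
clock: 33.05
tool_pos: [0.5352, 0.041, 0.1468]
tcp_rot: [179.9, -0.3, 33.1]
force: [-0.1, 0.1, 1.2]
gripper_width: 0.823
```

Request:
play_rows --increments '[{"x":0,"y":0,"z":10,"spin":0},{"x":0,"y":0,"z":15,"spin":0},{"x":0,"y":0,"z":20,"spin":0},{"x":0,"y":0,"z":30,"spin":0},{"x":0,"y":0,"z":30,"spin":0},{"x":-10,"y":-10,"z":20,"spin":0},{"x":-20,"y":-20,"z":0,"spin":0},{"x":-20,"y":-20,"z":0,"spin":0},{"x":0,"y":0,"z":0,"spin":0},{"x":0,"y":0,"z":0,"spin":0}]'

```text
clock: 34.05
tool_pos: [0.4841, -0.0081, 0.2839]
tcp_rot: [179.7, -0.7, 33.3]
force: [0.0, -0.1, -0.3]
gripper_width: 0.814
```

```bash
cat > f.py <<'E'
from h import *
import sys
n=sys.argv[1];snap(n);P=wcloud(n);b=P[...,2];q=P[...,:2]-[.5325,.0395];d=np.hypot(*np.moveaxis(q,-1,0))
m=(d<.036)&(b>.17)&(b<.185);A=np.c_[q[m],np.ones(m.sum())];print("hub",np.linalg.lstsq(A,b[m],rcond=None)[0],cv2.minAreaRect((P[m][:,:2]*1000).astype(np.float32)))
u=np.array([np.cos(np.radians(86)),np.sin(np.radians(86))]);a=q@u;l=q@[-u[1],u[0]]
for nm,s in(("spare",-1),("first",1)):
    k=(a*s>.045)&(a*s<.1)&(abs(l)<.009)&(b>.09)&(b<.135)
    if k.any():
        A=np.c_[a[k],np.ones(k.sum())];print(nm,np.linalg.lstsq(A,b[k],rcond=None)[0],k.sum(),"end",np.percentile(a[k]*s,99),"l",l[k].mean())
p=np.load(n+".npz")["p"];cv2.imwrite("pics/"+n+"c.png",cv2.resize(p[20:320,150:490,::-1],None,fx=2,fy=2))
E
python3 f.py f1
```

```text
34.05 [ 0.48407797 -0.00809095  0.28387663] [179.67533125  -0.66155613  33.33409356] [ 0.00160858 -0.13705948 -0.25329036]
hub [ 0.00028935 -0.00773286  0.1765323 ] ((533.0181274414062, 39.918758392333984), (44.71327209472656, 44.41706466674805), 32.25174331665039)
spare [0.09785968 0.13342083] 462 end 0.0852939717995358 l -0.0012128589453536856
first [-0.09784226  0.12709055] 336 end 0.08385492101557278 l 0.0011645815391063737
```

View pics/f1c.png

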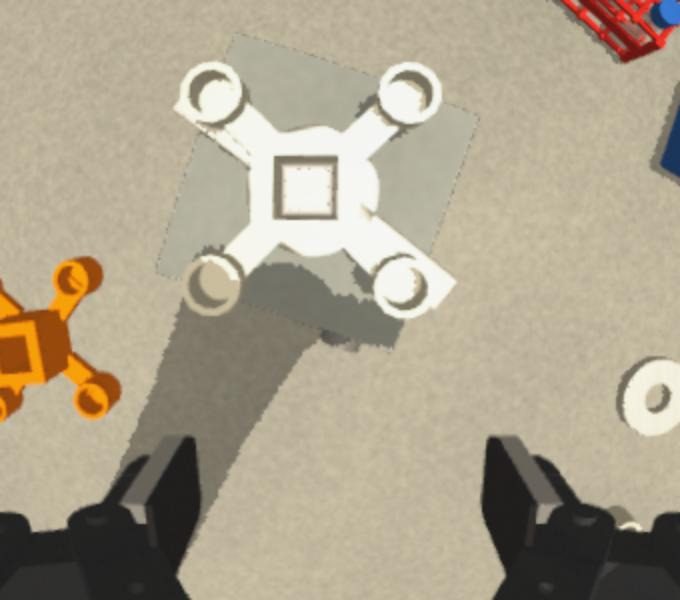

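```bash
python3 - <<'E'
from h import *
P=wcloud("f1");b=P[...,2];q=P[...,:2]-[.5325,.0395]
u=np.array([np.cos(np.radians(86)),np.sin(np.radians(86))]);a=q@u;l=q@[-u[1],u[0]]
for s in(-1,1):
  for x in np.arange(.03,.09,.008):
    k=(a*s>x)&(a*s<x+.008)&(abs(l)<.011)&(b>.09)&(b<.129)
    if k.any(): print(s,round(x,3),k.sum(),np.percentile(b[k],[10,50,90]).round(4),l[k].mean().round(4))
# disc outside hub
d=np.hypot(a,l)
k=(d<.031)&(d>.025)&(b>.11)&(b<.129);A=np.c_[a[k],l[k],np.ones(k.sum())];print("disc plane",np.linalg.lstsq(A,b[k],rcond=None)[0],k.sum())
k=(d<.036)&(b>.121)&(b<.1275);print("disc a",np.percentile(a[k],[1,99]),"l",np.percentile(l[k],[1,99]))
E
```

```text
-1 0.03 53 [0.1236 0.1245 0.1252] -0.0066
-1 0.038 59 [0.1235 0.1245 0.1256] -0.0062
-1 0.046 69 [0.1239 0.1248 0.1257] -0.0054
-1 0.054 45 [0.1235 0.1246 0.1257] -0.0066
-1 0.062 38 [0.1233 0.1246 0.1257] -0.007
-1 0.07 51 [0.1236 0.1246 0.1254] -0.0058
-1 0.078 113 [0.1237 0.1244 0.1254] -0.0008
1 0.03 25 [0.1111 0.1126 0.1136] 0.0066
1 0.038 51 [0.1115 0.1127 0.1136] 0.0057
1 0.046 56 [0.1117 0.1128 0.114 ] 0.0052
1 0.054 49 [0.1118 0.1127 0.117 ] 0.0048
1 0.062 25 [0.1112 0.1123 0.1135] 0.006
1 0.07 24 [0.1115 0.1124 0.1133] 0.0065
1 0.078 33 [0.1114 0.1122 0.1133] 0.0055
disc plane [0.00013533 0.0007065  0.12468531] 384
disc a [-0.03444374  0.02687389] l [-0.03010798  0.03036828]
```

```bash
python3 -c "
from bench import robot
print(robot.sense()['clock'],robot.sense()['force']);print(robot.hand_in())"
```

```text
34.1 [ 0.70827876 -0.54375214  0.0373836 ]
the job is handed in; nothing more can be done
None
```

The job is done and handed in at 34 s. The spare spacer lies on the first around the neck with the slots opposite, and the square-bored carousel sits over the square head, released.

**Last checks (wrist depth, after letting go):**
- **Spare:** flat, with its top at 0.1246 m along its whole length and its centre about 0.3 mm from the axis along the tab. Its tab points opposite to the first's.
- **First:** still on the shoulder, top at about 0.1126 m.
- **Carousel:** hub top at 0.1765 m (0.176 m expected), under 0.01 rad off level and about 0.7 mm off the axis. The gripper was well clear.

**What went wrong or disagreed:**
- **Tipping:** the spare did not stay flat after I first let go of it. It tipped about 14° tab-down, and again after I pressed it flat and lifted off. It stayed around the neck, and only the carousel's weight holds it flat now. Before that it was flat only in the grip and under the fingers, so I can't be sure step 1 was met before the carousel went on, though the final state meets it.
- **Unreliable fits:** a plane fit over the tabs in the last picture was spoiled by the carousel arms, so I used the per-section readings above.
- **Bystanders:** I did not measure them again at the end. The arm felt no unexpected contact.

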